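# Pot under the tipping tray

### The job

Stand the empty red pot upright on the round yellow mark of the tipping rack, under the tray's open lip, setting it down gently, and let go of it. Then lift the tray's red bar to tip all three wooden blanks into the pot (do not handle the blanks themselves), and bring the tray back down level, leaving the pot upright on the mark. Do not tip the pot over or knock the jar and bottle on the bench about.

Things in the scene. Friction and masses are not known exactly. Their poses are not given: they have to be found in the camera images.
- pot: Empty red open round pot, standing on the bench: 95 mm high, outer diameter 148 mm at the foot and 156 mm at the rim, wall 5 mm, floor 5 mm thick, 0.4 kg. Origin at the centre of its underside, z up through the mouth. It can be taken by its rim, one finger inside.
- mark (a point): Centre of the round yellow mark with a black edge (160 mm across) on top of the rack's plywood base board, 20 mm above the bench: where the pot is to stand. The board ends 103 mm from it towards the rack's -y and 100 mm either way in x. The tray's lip overhangs the mark's +y part.
- rack: The fixed tipping rack. Origin on the bench under the tray's pivot; it pours towards its own -y. Base board 200 mm (x) by 370 mm (y: -210 to +160), 20 mm thick. Two grey posts 16 by 32 mm at x = +-75 mm, y = 0, up to 185 mm, carry the pivot (along x) at 160 mm. The mark is at (0, -107, 20) mm.
- tray (a joint): Tilt of the tray about the pivot, rad: 0 = level, resting on its stop; grows as the bar is lifted; end stop 0.95. The tray sinks slowly back to level by its own weight when let go.
- lip (a point): Middle of the tray's open pouring edge, on its floor: with the tray level it is at (0, -65, 163) mm in the rack's frame, 48 mm above the rim of a pot on the mark; it dips about 50 mm at full tilt. The tray is 122 mm wide (x), floor from y = -65 to +125 mm of the pivot, blue side and rear walls up to 33 mm above the pivot.
- bar (a point): Middle of the round red grip bar behind the tray (14 mm diameter, 110 mm long along the rack's x; clear of its end arms for 80 mm). At (0, 170, 190) mm in the rack's frame with the tray level, 39 mm behind the rear wall; it moves on an arc about the pivot with the tray and rises to about 315 mm.
- blank0: Wooden blank in the tray: square end 30 x 30 mm, 36 mm long, then a turned round end 24 mm in diameter, 70 mm long in all (along its y), 50 g. Origin at mid-length on its axis.
- blank1: Wooden blank in the tray: square end 30 x 30 mm, 36 mm long, then a turned round end 24 mm in diameter, 70 mm long in all (along its y), 50 g. Origin at mid-length on its axis.
- blank2: Wooden blank in the tray: square end 30 x 30 mm, 36 mm long, then a turned round end 24 mm in diameter, 70 mm long in all (along its y), 50 g. Origin at mid-length on its axis.
- jar: Bystander: amber jar with a steel lid, diameter 68 mm, 85 mm high, standing on the bench; origin at the centre of its underside.
- oil: Bystander: yellow bottle, diameter 66 mm, 170 mm high, standing on the bench; origin at the centre of its underside.
There are look-alikes about, which are no part of the job. What is shaped like the blank1 but green is not meant.

How it is judged:
By the outcome, as a careful person would: the job done as asked, in the order asked, and still so for the second after the job is handed in, with the robot touching nothing.
It also fails if it takes over 72 s, if anything falls off the work surface, if the arm or the gripper's body presses on something with over 40 N, if the wrist force passes 120 N, or if a joint passes its speed limit or range.

### The arm

A 6-joint arm with a two-finger parallel gripper is mounted at the origin on the work surface. World frame = base frame: x ahead of the robot, y to its left, z up, the work surface at z = 0. Lengths are in m, angles in degrees, forces in N, time in s.
With the tool pointing down it reaches from about 0.4 to 0.925 m from the base axis. Payload 12.5 kg.
Tool frame: the origin (TCP) lies at the very end of the fingers, on their centre line; the grasp point (between the pads) lies 19 mm behind it; z points along the fingers, y is the line along which they close (so a half turn about z gives the same grasp; the last joint's range is limited). The gripper opens to 95 mm and grips with 3 to 60 N. Pads are 20 mm wide; open, the fingers measure 119 mm over their backs; the gripper's body (75 mm by 180 mm) begins 59 mm behind the grasp point.
Start: joints at [-73.659, 28.126, 89.318, -0, 62.55, -6.05], TCP at [0.238, -0.578, 0.215] pointing down, gripper open.
Joint ranges: [-177.58, 177.58], [-47.91, 125.51], [2.72, 160], [-65.01, 245.01], [3.68, 167.84], [-153.87, 153.87]. Speed limits (degrees/s): [127.2, 127.2, 159.86, 180, 180, 180].

### API

Orientations are given as [roll, pitch, yaw] about the fixed x, y, z axes, in that order (R = Rz(yaw) Ry(pitch) Rx(roll)).
In Python, from rig import robot gives the robot as it stands.
- The arm moves only by the tool arm_command, never from a script. Its argument "moves" is a list of rows, each a list of 6 numbers: the shift along the tool's x, y, z in mm, then the turn, a rotation vector about the tool's x, y, z in rad. A call has 1 to 20 rows; each row shifts and turns the commanded pose from where the row before left it, along the tool's axes as they then stand; what a row does not reach is not made up. A row lasts 1/10 s, in which the tool goes at most 50 mm and 8.59 degrees, less where a joint would pass 70% of its speed; a pose out of reach is approached as far as the arm can. A call with a gripper value outside its range is refused whole. "claw" is the finger opening in mm, from 0 to 95.1, set as the call begins (left out, the last holds). The fingers move at their own pace and stop on an object; "grip_force" is the grip in N (left out, the last holds). Time passes only in rows, so rows that do not move let the fingers close. It gives the time, the measured TCP pose, the force, the opening and the grip force at its end, in the units of the state.
- robot.state(): the state, without advancing time (a new reading comes with each control period).
- robot.read_camera(name): name is "scene" or "top" or "wrist"; returns (picture, depth): 480x640x3 uint8, red, green, blue; 480x640 float32, m along the optical axis (not along the pixel's ray), 0 where there is no reading.
- robot.camera_info(name): a dict with "K" (3x3 intrinsics, pixels), "R" (3x3) and "t" (3): a world point X has camera coordinates R X + t; the wrist camera has in their place "hand_eye" (4x4, takes a point from camera to tool coordinates, whose origin is the TCP and whose axes are the flange's). Camera axes: x right, y down, z forward; pixel columns grow to the right and rows downward; lengths in m; the calibration is good to about 2 mm. A picture is of the moment at which its call begins: read the wrist's pose just before it. camera_info takes no time and is no camera call.
- robot.hand_in(): hands the job in; it is judged then, once.
The state is a dict: "time_s": time; "joint_pos": joint angles; "qd": joint speeds; "joint_torque": joint torques, N m; "tool_pos": TCP position; "orientation": TCP orientation; "force": force on the tool from outside, world axes, zero at the start; "wrist_torque": the same for the moment, N m; "opening": opening from 0.0 (shut) to 1.0 (fully open); "finger_force": force on a finger pad.
Only numpy, scipy, OpenCV 4.12 (cv2) and the standard library are available. Lean on these libraries where they do the work, as an engineer would, in place of code of your own. Each camera call takes 0.05 s, during which the arm holds its last target. There are 200 camera calls.

## Working session

There is one attempt and no reset: what is moved stays moved. The work goes in short steps, Python scripts to look and compute and a tool call to move; the robot and the scene stay as the last step left them, time stands still between calls to the robot, and variables do not carry over. Pictures are saved under pics/ and viewed, at most 10 in all, crops included, and the job is handed in when it is done.

Besides the shell and the picture viewer there is one more tool, called after "Request:" in YAML: its name, and indented under it one key for each argument. arm_command: Moves the arm, as the interface text tells. Its arguments: {"type":"object","properties":{"moves":{"type":"array","items":{"type":"array","items":{"type":"number"}}},"claw":{"type":"number"},"grip_force":{"type":"number"}},"required":["moves"]}

```bash
ls; mkdir -p pics; python3 - <<'E'
from rig import robot
import cv2,numpy as np
s=robot.state();print(s)
for n in("scene","top"):
    p,d=robot.read_camera(n);cv2.imwrite(f"pics/{n}0.png",p[:,:,::-1]);np.savez(f"{n}0.npz",p=p,d=d)
    print(n,{k:np.round(v,4).tolist() for k,v in robot.camera_info(n).items() if k in"KRt"})
E
```

```text
pics
{'time_s': 0.0, 'joint_pos': array([-7.36610179e+01,  2.81647972e+01,  8.93510499e+01, -8.03498146e-04,
        6.25497889e+01, -6.04859733e+00]), 'qd': array([ 0.09331285,  0.02219329, -0.01246982,  0.00401872,  0.11613002,
       -0.07732508]), 'joint_torque': array([-1.72777567e-03, -6.12647724e+01, -2.58181000e+01,  6.91342447e-02,
        4.82193811e-02, -8.39598351e-05]), 'tool_pos': array([ 0.23800814, -0.5776324 ,  0.21404915]), 'orientation': array([-1.79934654e+02, -6.20754920e-03,  2.23879467e+01]), 'force': array([ 0.29920612, -0.73563283, -0.27745439]), 'wrist_torque': array([-0.00137352,  0.05566721, -0.01593133]), 'finger_force': 0.0, 'opening': 1.0019796823201694}
scene {'K': [[596.6064, 0.0, 324.937], [0.0, 596.6064, 244.7048], [0.0, 0.0, 1.0]], 'R': [[0.496, 0.8682, -0.0124], [0.7459, -0.4333, -0.5058], [-0.4445, 0.2417, -0.8626]], 't': [-0.3119, -0.3438, 1.5616]}
top {'K': [[550.6448, 0.0, 326.0322], [0.0, 550.6448, 242.0667], [0.0, 0.0, 1.0]], 'R': [[0.0275, -0.9993, 0.0257], [-0.9957, -0.0296, -0.0878], [0.0885, -0.0231, -0.9958]], 't': [-0.0173, 0.5476, 1.2872]}
```

View pics/scene0.png

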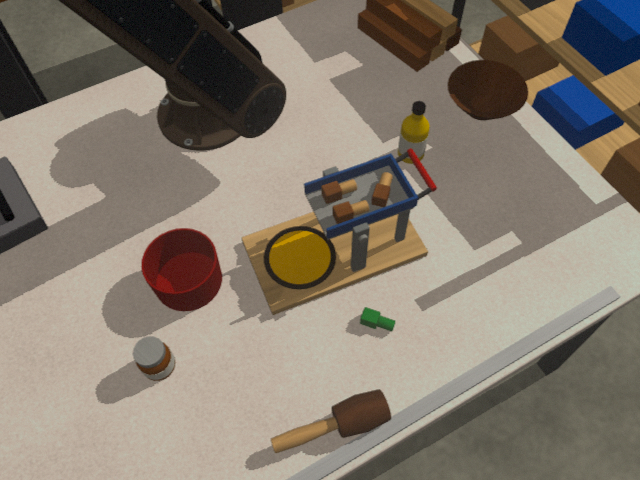

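View pics/top0.png

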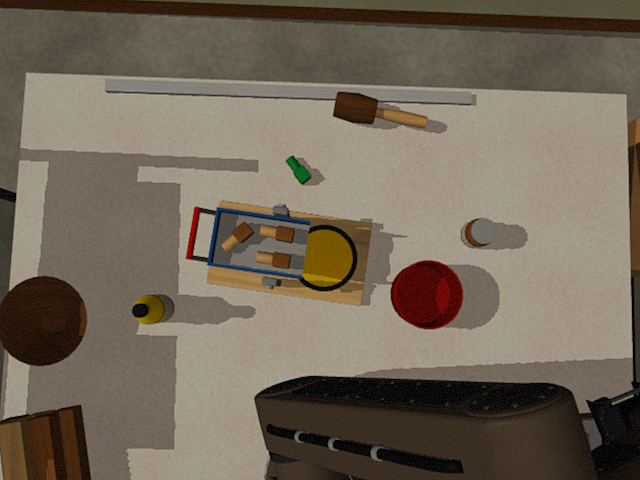

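The scene view shows the pot at (182,270), the mark at (300,257), the red bar at (422,170), the jar at (153,357) and the bottle at (414,130). In the top view the pot is at (427,294), the mark at (328,257), the bar at (193,233), the jar at (480,233) and the bottle at (150,309). Next I'll measure them.

```bash
cat > h.py <<'E'
import numpy as np,cv2
from rig import robot
def ray(n,uv,z,ci=None):
    c=ci or robot.camera_info(n);K,R,t=[np.array(c[k]) for k in"KRt"]
    uv=np.atleast_2d(uv).astype(float);d=(np.c_[uv,np.ones(len(uv))]@np.linalg.inv(K).T)@R
    o=-R.T@t;return o+d*((z-o[2])/d[:,2])[:,None]
def circ(P):
    P=P[:,:2];w=np.ones(len(P),bool)
    for _ in range(6):
        A=np.c_[2*P,np.ones(len(P))][w];s=np.linalg.lstsq(A,(P[w]**2).sum(1),rcond=None)[0]
        r=np.sqrt(s[2]+s[:2]@s[:2]);e=abs(np.hypot(*(P-s[:2]).T)-r);w=e<max(.002,1.5*np.median(e))
    return s[:2],r,w.mean()
def big(m):
    n,l,st,c=cv2.connectedComponentsWithStats(m.astype(np.uint8));return l==1+np.argmax(st[1:,4])
def hsv(p):return cv2.cvtColor(p,cv2.COLOR_RGB2HSV).astype(int)
def hull(m):
    c,_=cv2.findContours(m.astype(np.uint8),cv2.RETR_EXTERNAL,cv2.CHAIN_APPROX_NONE);return cv2.convexHull(max(c,key=len))[:,0]
E
python3 - <<'E'
from h import *
def pts(n,m,d):
    c=robot.camera_info(n);v,u=np.nonzero(m&(d>0));z=d[v,u];X=(np.c_[u,v,np.ones(len(u))]@np.linalg.inv(c["K"]).T)*z[:,None]
    return (X-c["t"])@np.array(c["R"])
for n in("scene","top"):
    f=np.load(n+"0.npz");p,d=f["p"],f["d"];h=hsv(p);H,S,V=h[...,0],h[...,1],h[...,2]
    red=((H<6)|(H>174))&(S>170)&(V>60)
    pot=big(red);P=pts(n,pot,d);rim=P[P[:,2]>.088];print(n,"pot",circ(rim),len(rim), "hull95",circ(ray(n,hull(pot),.095)))
    yel=big((H>18)&(H<32)&(S>200)&(V>80));P=pts(n,yel,d)
    print("mark z",np.median(P[:,2]),circ(ray(n,hull(yel),.02)),"depthmean",P.mean(0))
    bar=big(red&~pot);P=pts(n,bar,d);c,r,a=cv2.minAreaRect(np.argwhere(bar)[:,::-1].astype(np.float32))
    print("barpix",bar.sum(),c,r,a,"z",np.percentile(P[:,2],[10,50,90]))
    B=ray(n,np.argwhere(bar)[:,::-1],.19);m=B.mean(0);_,_,vt=np.linalg.svd(B[:,:2]-m[:2],full_matrices=False);print("bar",m,vt[0],np.ptp((B[:,:2]-m[:2])@vt[0]))
    blue=big((H>100)&(H<125)&(S>130)&(V>40)) 
    for nm,mm in(("jar",(H>4)&(H<18)&(S>150)),):pass
    Q=pts(n,(d>0),d);
    for nm,(x,y),rr in(("jar",(480,233) if n=="top" else(153,350),0),("oil",(150,309) if n=="top" else(415,130),0)):
        w=np.zeros_like(pot);w[y-40:y+40,x-30:x+30]=1;P=pts(n,w,d);P=P[(P[:,2]>.06)];print(nm,len(P),np.median(P,0),P[:,2].max())
E
```

```text
scene pot (array([ 0.43273069, -0.23357026]), np.float64(0.07471487938585993), np.float64(0.8055555555555556)) 504 hull95 (array([ 0.43704282, -0.22931569]), np.float64(0.08117852221959153), np.float64(0.6071428571428571))
mark z 0.021906792680433284 (array([0.51000729, 0.00332288]), np.float64(0.06774606393225661), np.float64(1.0)) depthmean [0.51232732 0.00217856 0.02193477]
barpix 260 (421.25537109375, 169.33657836914062) (47.47041320800781, 5.660063743591309) 57.38075256347656 z [0.19324263 0.19642126 0.19895474]
bar [0.54421686 0.27859097 0.19      ] [ 0.99246557 -0.12252382] 0.11309456977671575
jar 921 [ 0.58639431 -0.36069749  0.0854901 ] 0.09351938117873979
oil 1405 [0.40270154 0.36496932 0.12850657] 0.20168001093095525
top pot (array([ 0.43071894, -0.23268914]), np.float64(0.07438529242808156), np.float64(0.8561484918793504)) 431 hull95 (array([ 0.43109266, -0.23239025]), np.float64(0.07660199575090974), np.float64(0.7647058823529411))
mark z 0.02168719754501161 (array([0.51086182, 0.00257473]), np.float64(0.06759192386694168), np.float64(0.9629629629629629)) depthmean [ 0.50959959 -0.0040025   0.02215906]
barpix 296 (192.78924560546875, 232.72227478027344) (5.674890995025635, 52.12744140625) 9.7824068069458 z [0.19336914 0.19667285 0.1998119 ]
bar [0.5444402  0.27856227 0.19      ] [-0.99272424  0.12041007] 0.10803025568713785
jar 635 [ 0.57694997 -0.35715489  0.08513754] 0.09818385482638219
oil 878 [0.38237277 0.37291122 0.11886667] 0.17651403538437385
```

Request:
arm_command:
  moves:
    - [0,0,0,0,0,0.128]
    - [0,0,0,0,0,0.128]
    - [0,0,0,0,0,0.128]
    - [0,0,0,0,0,0.128]
    - [15,-29,5,0,0,0]
    - [15,-29,5,0,0,0]
    - [15,-29,5,0,0,0]
    - [15,-29,5,0,0,0]
    - [15,-29,5,0,0,0]
    - [15,-29,5,0,0,0]
    - [15,-29,5,0,0,0]
    - [15,-29,5,0,0,0]
    - [15,-29,5,0,0,0]
    - [15,-29,5,0,0,0]
    - [0,0,0,0,0,0]
    - [0,0,0,0,0,0]
  claw: 60
  grip_force: 50

```text
time_s: 1.7
tool_pos: [0.4222, -0.3078, 0.1645]
orientation: [-180.0, 0.0, -6.9]
force: [-0.4, -1.4, 0.0]
opening: 0.633
finger_force: 0.0
```

```bash
cat >> h.py <<'E'
def rel(p,yaw=None):
    from scipy.spatial.transform import Rotation as Ro
    s=robot.state();R=Ro.from_euler("xyz",s["orientation"],degrees=True)
    return np.round(1000*R.inv().apply(np.array(p)-s["tool_pos"]),1), np.round(s["tool_pos"],4),np.round(s["orientation"],2)
E
python3 - <<'E'
from h import *
print(rel([.4228,-.308,.058]))
p,d=robot.read_camera("wrist");cv2.imwrite("pics/w1.png",p[:,:,::-1])
E
```

```text
(array([6.000e-01, 1.000e-01, 1.065e+02]), array([ 0.4222, -0.3078,  0.1645]), array([-1.80e+02,  2.00e-02, -6.85e+00]))
```

View pics/w1.png

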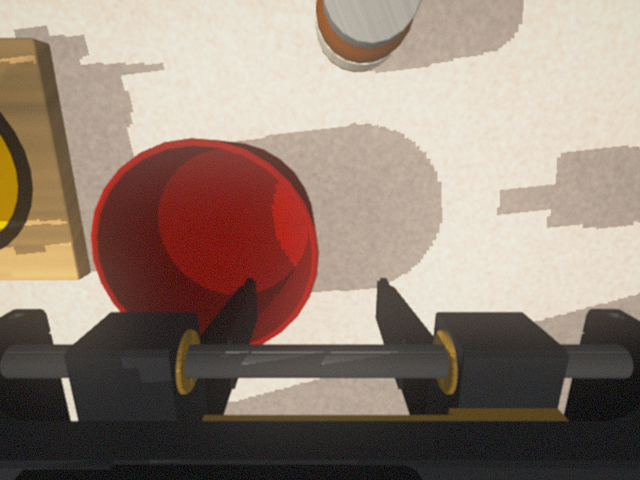

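The wrist view shows the fingertips at (250,285) and (382,285), one on each side of the pot's wall near (315,260). The alignment is good, so I'll descend and grip.

Request:
arm_command:
  moves:
    - [0,0,20,0,0,0]
    - [0,0,20,0,0,0]
    - [0,0,20,0,0,0]
    - [0,0,20,0,0,0]
    - [0,0,16,0,0,0]
    - [0,0,10,0,0,0]
    - [0,0,0,0,0,0]
    - [0,0,0,0,0,0]

```text
time_s: 2.55
tool_pos: [0.422, -0.3088, 0.059]
orientation: [180.0, -0.0, -7.0]
force: [-0.5, 0.8, 1.0]
opening: 0.632
finger_force: 0.0
```

Request:
arm_command:
  moves:
    - [0,0,0,0,0,0]
    - [0,0,0,0,0,0]
    - [0,0,0,0,0,0]
    - [0,0,0,0,0,0]
    - [0,0,0,0,0,0]
    - [0,0,0,0,0,0]
    - [0,0,0,0,0,0]
    - [0,0,0,0,0,0]
    - [0,0,0,0,0,0]
    - [0,0,0,0,0,0]
  claw: 0
  grip_force: 50

```text
time_s: 3.55
tool_pos: [0.4216, -0.3076, 0.0589]
orientation: [-179.9, 0.1, -6.9]
force: [-2.2, 2.4, 7.6]
opening: 0.06
finger_force: 50.1
```

Request:
arm_command:
  moves:
    - [0,0,-2,0,0,0]
    - [0,0,-4,0,0,0]
    - [0,0,-6,0,0,0]
    - [0,0,-8,0,0,0]
    - [0,0,-8,0,0,0]
    - [0,0,-6,0,0,0]
    - [0,0,-3,0,0,0]
    - [0,0,0,0,0,0]
    - [0,0,0,0,0,0]
    - [0,0,0,0,0,0]

```text
time_s: 4.55
tool_pos: [0.422, -0.3081, 0.0954]
orientation: [-180.0, 0.0, -6.9]
force: [0.2, -0.1, -4.2]
opening: 0.051
finger_force: 50.0
```

```bash
cat > look.py <<'E'
from h import *
import sys
def rim(tag,zr):
    out=[]
    for n in("scene","top"):
        p,d=robot.read_camera(n);cv2.imwrite(f"pics/{tag}_{n}.png",p[:,:,::-1]);h=hsv(p);H,S,V=h[...,0],h[...,1],h[...,2]
        pot=big(((H<6)|(H>174))&(S>170)&(V>50));c=robot.camera_info(n);v,u=np.nonzero(pot&(d>0))
        P=((np.c_[u,v,np.ones(len(u))]@np.linalg.inv(c["K"]).T)*d[v,u][:,None]-c["t"])@np.array(c["R"])
        r=P[abs(P[:,2]-zr)<.012];q=circ(r)
        w=abs(np.hypot(*(r[:,:2]-q[0]).T)-.0755)<.005;A=np.c_[r[w,:2]-q[0],np.ones(w.sum())]
        g=np.linalg.lstsq(A,r[w,2],rcond=None)[0]
        print(n,"rim",np.round(q[0],4),round(q[1],4),round(q[2],2),"hull",[np.round(x,4) for x in circ(ray(n,hull(pot),zr))],"tilt deg x,y",np.round(np.degrees(g[:2]),1),"z",round(g[2],4))
if __name__=="__main__":rim(sys.argv[1],float(sys.argv[2]));s=robot.state();print(s["time_s"],s["tool_pos"],s["force"])
E
python3 look.py lift .132
```

```text
scene rim [ 0.4349 -0.237 ] 0.0749 0.79 hull [array([ 0.4609, -0.231 ]), np.float64(0.087), np.float64(0.7391)] tilt deg x,y [-0.2 -1.9] z 0.1282
top rim [ 0.4328 -0.2352] 0.0741 0.85 hull [array([ 0.4333, -0.2344]), np.float64(0.0763), np.float64(0.7857)] tilt deg x,y [-0.  -1.4] z 0.1281
4.65 [ 0.42197894 -0.30807866  0.09536628] [ 0.11402874  0.1555042  -4.97679552]
```

Request:
arm_command:
  moves:
    - [2,-10,0,0,0,0]
    - [4,-20,0,0,0,0]
    - [6,-30,0,0,0,0]
    - [6,-30,0,0,0,0]
    - [6,-30,0,0,0,0]
    - [6,-30,0,0,0,0]
    - [6,-30,0,0,0,0]
    - [6,-30,0,0,0,0]
    - [3,-20,0,0,0,0]
    - [2,-10,0,0,0,0]
    - [1,-6,0,0,0,0]
    - [0,0,0,0,0,0]
    - [0,0,0,0,0,0]

```text
time_s: 5.95
tool_pos: [0.4993, -0.0703, 0.0956]
orientation: [180.0, 0.0, -7.0]
force: [0.3, 0.6, -4.2]
opening: 0.05
finger_force: 50.0
```

```bash
python3 look.py over .132; python3 -c "
from h import *
print(rel([.5113,-.0725,.079]))"
```

```text
scene rim [ 0.5124 -0.    ] 0.0748 0.73 hull [array([ 0.5555, -0.0222]), np.float64(0.0677), np.float64(0.6471)] tilt deg x,y [-0.6 -1.8] z 0.1285
top rim [0.5096 0.0021] 0.0745 0.8 hull [array([0.5097, 0.0019]), np.float64(0.0767), np.float64(0.8235)] tilt deg x,y [-0.9 -2.4] z 0.1288
6.05 [ 0.49928799 -0.07050741  0.0955803 ] [ 0.52079721 -0.18239442 -4.37906487]
(array([12.2,  0.5, 16.6]), array([ 0.4993, -0.0705,  0.0956]), array([179.99,   0.  ,  -7.  ]))
```

View pics/over_scene.png

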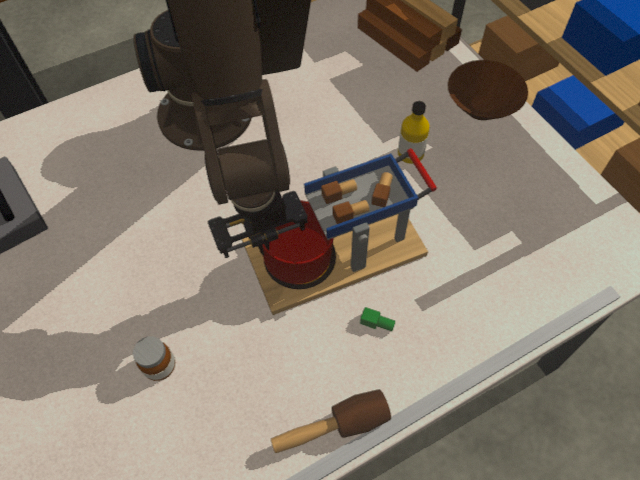

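The pot is over the mark at (298,245), sitting just under the tray's lip. I'll level it by turning 2° and lower it gently.

Request:
arm_command:
  moves:
    - [0,0,2,0.018,0,0]
    - [0,0,3,0.018,0,0]
    - [0,0,3,0,0,0]
    - [0,0,2,0,0,0]
    - [0,0,1,0,0,0]
    - [0,0,1,0,0,0]
    - [0,0,1,0,0,0]
    - [0,0,0,0,0,0]
    - [0,0,0,0,0,0]

```text
time_s: 6.95
tool_pos: [0.4995, -0.0694, 0.0827]
orientation: [-177.9, -0.0, -6.9]
force: [0.4, 0.0, -4.0]
opening: 0.051
finger_force: 50.0
```

Request:
arm_command:
  moves:
    - [0,0,0.5,0,0,0]
    - [0,0,0.5,0,0,0]
    - [0,0,0.5,0,0,0]
    - [0,0,0.5,0,0,0]
    - [0,0,0,0,0,0]
    - [0,0,0,0,0,0]

```text
time_s: 7.55
tool_pos: [0.4995, -0.0694, 0.0806]
orientation: [-177.9, 0.0, -6.9]
force: [-0.2, -1.0, -4.7]
opening: 0.048
finger_force: 50.0
```

Request:
arm_command:
  moves:
    - [0,0,0.5,0,0,0]
    - [0,0,0.5,0,0,0]
    - [0,0,0.5,0,0,0]
    - [0,0,0,0,0,0]
    - [0,0,0,0,0,0]

```text
time_s: 8.05
tool_pos: [0.4996, -0.0694, 0.0793]
orientation: [-177.9, -0.0, -6.9]
force: [-0.8, -2.0, -0.4]
opening: 0.052
finger_force: 50.0
```

Request:
arm_command:
  moves:
    - [0,0,0.5,0,0,0]
    - [0,0,0,0,0,0]
    - [0,0,0,0,0,0]

```text
time_s: 8.35
tool_pos: [0.4998, -0.0695, 0.079]
orientation: [-178.0, -0.0, -6.9]
force: [-1.4, -5.4, 5.5]
opening: 0.053
finger_force: 50.0
```

It's resting on the board. I'll release it with a gentle opening and then check its position.

Request:
arm_command:
  moves:
    - [0,0,0,0,0,0]
    - [0,0,0,0,0,0]
    - [0,0,0,0,0,0]
    - [0,0,0,0,0,0]
  grip_force: 8

```text
time_s: 8.75
tool_pos: [0.4996, -0.0693, 0.0786]
orientation: [-177.9, -0.0, -6.9]
force: [-0.6, -3.6, 1.8]
opening: 0.052
finger_force: 8.0
```

Request:
arm_command:
  moves:
    - [0,0,0,0,0,0]
    - [0,0,0,0,0,0]
    - [0,0,0,0,0,0]
    - [0,0,0,0,0,0]
    - [0,0,0,0,0,0]
    - [0,0,0,0,0,0]
  claw: 30

```text
time_s: 9.35
tool_pos: [0.4995, -0.0693, 0.0786]
orientation: [-177.9, -0.0, -6.9]
force: [0.6, 0.6, -0.1]
opening: 0.319
finger_force: 0.0
```

```bash
python3 look.py put .115
```

```text
scene rim [ 0.5121 -0.    ] 0.0747 0.78 hull [array([ 0.5259, -0.0056]), np.float64(0.0835), np.float64(1.0)] tilt deg x,y [-0.4 -0.3] z 0.1137
top rim [0.5091 0.0006] 0.0743 0.78 hull [array([0.5099, 0.0024]), np.float64(0.0765), np.float64(0.8889)] tilt deg x,y [-0.2 -0.2] z 0.1144
9.45 [ 0.49955466 -0.06928427  0.07864347] [-0.85098246 -0.33899329 -1.03807967]
```

The pot stands level within about 2 mm of the mark. Now I'll retreat upward and go over to the bar.

Request:
arm_command:
  moves:
    - [0,0,-10,0,0,0]
    - [0,0,-20,0,0,0]
    - [0,0,-30,0,0,0]
    - [0,0,-35,0,0,0]
    - [0,0,-35,0,0,0]
    - [0,0,-35,0,0,0]
    - [0,0,-30,0,0,0]
    - [0,0,-15,-0.036,0,0]
    - [0,-15,0,0,0,0]
    - [0,-30,0,0,0,0]
    - [0,-38,0,0,0,0]
    - [0,-38,0,0,0,0]
    - [0,-38,0,0,0,0]
    - [0,-38,0,0,0,0]
    - [0,-38,0,0,0,0]
    - [0,-38,0,0,0,0]
    - [0,-38,0,0,0,0]
    - [0,-25,0,0,0,0]
    - [0,-12,0,0,0,0]
    - [0,0,0,0,0,0]

```text
time_s: 11.45
tool_pos: [0.54, 0.27, 0.2875]
orientation: [180.0, 0.1, -6.8]
force: [-0.5, -0.7, -0.0]
opening: 0.317
finger_force: 0.0
```

```bash
python3 - <<'E'
from h import *
print(rel([.5443,.2786,.173]))
p,d=robot.read_camera("wrist");cv2.imwrite("pics/w2.png",p[:,:,::-1])
E
```

```text
(array([  3.5,  -9.1, 114.5]), array([0.54  , 0.27  , 0.2875]), array([ 1.7998e+02,  9.0000e-02, -6.8300e+00]))
```

View pics/w2.png

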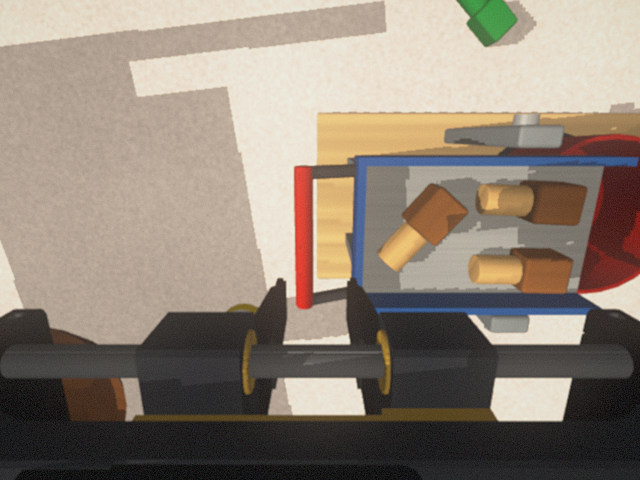

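The bar lies at column 304, rows 168–306, with the fingers around its line. The blanks are at (425,228), (530,202) and (520,270) in the tray. Now I'll descend onto the bar and grip it.

Request:
arm_command:
  moves:
    - [1.5,-4,10,0,0,0]
    - [2,-5,20,0,0,0]
    - [0,0,25,0,0,0]
    - [0,0,25,0,0,0]
    - [0,0,19,0,0,0]
    - [0,0,10,0,0,0]
    - [0,0,5,0,0,0]
    - [0,0,0,0,0,0]
    - [0,0,0,0,0,0]

```text
time_s: 12.4
tool_pos: [0.5456, 0.2771, 0.1752]
orientation: [-180.0, -0.1, -7.0]
force: [-0.8, 0.3, -0.3]
opening: 0.32
finger_force: 0.0
```

Request:
arm_command:
  moves:
    - [0,0,0,0,0,0]
    - [0,0,0,0,0,0]
    - [0,0,0,0,0,0]
    - [0,0,0,0,0,0]
    - [0,0,0,0,0,0]
    - [0,0,0,0,0,0]
    - [0,0,0,0,0,0]
  claw: 4
  grip_force: 30

```text
time_s: 13.1
tool_pos: [0.5456, 0.2788, 0.175]
orientation: [-179.8, -0.1, -6.9]
force: [1.8, 9.8, -0.4]
opening: 0.136
finger_force: 30.0
```

Request:
arm_command:
  moves:
    - [0,-1.5,0,0,0,0]
    - [0,0.4,-2.1,0,0,0]
    - [0,0.4,-2.1,0,0,0]
    - [0,0.4,-2.1,0,0,0]
    - [0,0.4,-2.1,0,0,0]
    - [0,0.4,-2.1,0,0,0]
    - [0,0.6,-2.1,0,0,0]
    - [0,0.6,-2.1,0,0,0]
    - [0,0.6,-2.1,0,0,0]
    - [0,0.6,-2.1,0,0,0]
    - [0,0.6,-2.1,0,0,0]
    - [0,0,0,0,0,0]

```text
time_s: 14.3
tool_pos: [0.5449, 0.274, 0.196]
orientation: [-180.0, -0.0, -7.0]
force: [2.1, 6.3, -2.3]
opening: 0.139
finger_force: 30.0
```

Request:
arm_command:
  moves:
    - [0,0,-2,0,0,0]
    - [0,0.6,-2,0,0,0]
    - [0,0.6,-2,0,0,0]
    - [0,0.7,-2,0,0,0]
    - [0,0.7,-2,0,0,0]
    - [0,0.8,-2,0,0,0]
    - [0,0.8,-2,0,0,0]
    - [0,0.8,-2,0,0,0]
    - [0,0.9,-2,0,0,0]
    - [0,0.9,-2,0,0,0]
    - [0,0.9,-2,0,0,0]
    - [0,0.9,-1.9,0,0,0]
    - [0,1,-1.9,0,0,0]
    - [0,1,-1.9,0,0,0]
    - [0,1,-1.9,0,0,0]

```text
time_s: 15.8
tool_pos: [0.5435, 0.2626, 0.2256]
orientation: [-179.9, -0.0, -6.9]
force: [2.9, 5.8, -3.0]
opening: 0.137
finger_force: 30.0
```

Request:
arm_command:
  moves:
    - [0,1,-1.9,0,0,0]
    - [0,1.1,-1.9,0,0,0]
    - [0,1.1,-1.9,0,0,0]
    - [0,1.1,-1.8,0,0,0]
    - [0,1.2,-1.8,0,0,0]
    - [0,1.2,-1.8,0,0,0]
    - [0,1.2,-1.8,0,0,0]
    - [0,1.2,-1.8,0,0,0]
    - [0,1.3,-1.7,0,0,0]
    - [0,1.3,-1.7,0,0,0]
    - [0,1.3,-1.7,0,0,0]
    - [0,0,0,0,0,0]

```text
time_s: 17.0
tool_pos: [0.5422, 0.2507, 0.2464]
orientation: [-179.8, -0.1, -6.9]
force: [2.7, 11.2, 3.4]
opening: 0.138
finger_force: 30.0
```

```bash
cat > bar.py <<'E'
from h import *
s=robot.state();g=s["tool_pos"]+[0,0,.019]
yr=np.array([.122,.9925,0]);m=np.array([.5103,.0025,0]);pv=m+.107*yr
y=(g-pv)@yr;z=g[2]-.16;print("bar rack y,z",y,z,"r",np.hypot(y,z),"tilt",np.arctan2(z,y)-np.arctan2(30,170),s["force"],s["joint_pos"].round(0))
E
python3 bar.py; python3 -c "
from h import *
p,d=robot.read_camera('scene');cv2.imwrite('pics/t1.png',cv2.resize(p[120:320,200:460,::-1],None,fx=2,fy=2))"
```

```text
bar rack y,z 0.14326392688413075 0.10536375418348756 r 0.1778372105097804 tilt 0.4594530474007552 [ 2.6533517  11.2187497   3.40789337] [ 18.  24.  91.   0.  65. 115.]
```

View pics/t1.png

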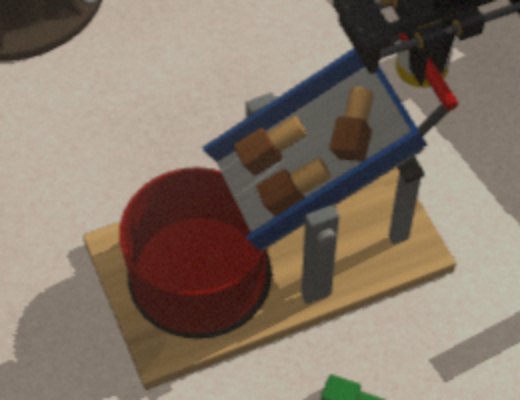

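The tray is tilted about 25° and the three blanks still sit at (260,145), (285,190) and (350,130). The pot is in place below, so I'll keep tilting slowly.

Request:
arm_command:
  moves:
    - [0,-0.5,-1.7,0,0,0]
    - [0,0,-1.7,0,0,0]
    - [0,1.2,-1.7,0,0,0]
    - [0,1.3,-1.7,0,0,0]
    - [0,1.3,-1.7,0,0,0]
    - [0,1.3,-1.7,0,0,0]
    - [0,1.4,-1.6,0,0,0]
    - [0,1.4,-1.6,0,0,0]
    - [0,1.4,-1.6,0,0,0]
    - [0,1.4,-1.6,0,0,0]
    - [0,1.5,-1.6,0,0,0]
    - [0,1.5,-1.5,0,0,0]
    - [0,0,0,0,0,0]

```text
time_s: 18.35
tool_pos: [0.5404, 0.2365, 0.2653]
orientation: [-179.9, -0.1, -6.9]
force: [4.2, 4.1, -0.1]
opening: 0.14
finger_force: 30.0
```

```bash
python3 bar.py
```

```text
bar rack y,z 0.12888729407830568 0.12431394090476958 r 0.17906951297778803 tilt 0.5926657999767752 [ 4.16898119  4.10190909 -0.05861717] [ 17.  23.  91.   0.  67. 114.]
```

Request:
arm_command:
  moves:
    - [0,1.5,-1.5,0,0,0]
    - [0,1.5,-1.5,0,0,0]
    - [0,1.5,-1.5,0,0,0]
    - [0,1.5,-1.5,0,0,0]
    - [0,1.6,-1.5,0,0,0]
    - [0,1.6,-1.4,0,0,0]
    - [0,1.6,-1.4,0,0,0]
    - [0,1.6,-1.4,0,0,0]
    - [0,1.7,-1.4,0,0,0]
    - [0,1.7,-1.3,0,0,0]
    - [0,1.7,-1.3,0,0,0]
    - [0,1.7,-1.3,0,0,0]
    - [0,0,0,0,0,0]

```text
time_s: 19.65
tool_pos: [0.5383, 0.2184, 0.2834]
orientation: [-179.8, -0.2, -6.9]
force: [2.5, 9.3, 6.9]
opening: 0.14
finger_force: 30.0
```

```bash
python3 bar.py; python3 -c "
from h import *
p,d=robot.read_camera('scene');cv2.imwrite('pics/t2.png',cv2.resize(p[120:320,200:460,::-1],None,fx=2,fy=2))"
```

```text
bar rack y,z 0.11067548364876323 0.14241559445642668 r 0.18036425428910532 tilt 0.735484470205894 [2.52974515 9.3372885  6.91488884] [ 16.  21.  90.   0.  68. 112.]
```

View pics/t2.png

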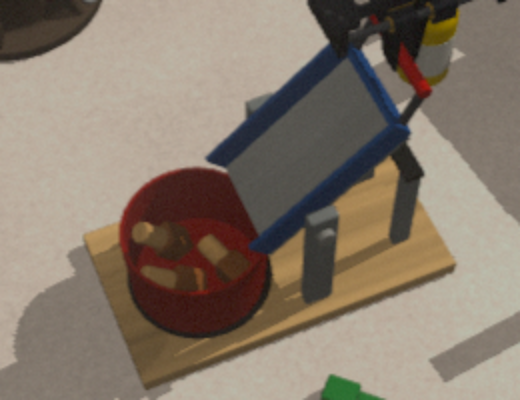

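All three blanks are in the pot, at (160,238), (175,278) and (225,255). Now I'll bring the tray back down along the same arc.

Request:
arm_command:
  moves:
    - [0,-3.8,2.6,0,0,0]
    - [0,-3.3,2.7,0,0,0]
    - [0,-3.2,2.8,0,0,0]
    - [0,-3.1,2.9,0,0,0]
    - [0,-3.1,3,0,0,0]
    - [0,-3,3,0,0,0]
    - [0,-2.9,3.1,0,0,0]
    - [0,-2.8,3.2,0,0,0]
    - [0,-2.8,3.3,0,0,0]
    - [0,-2.6,3.3,0,0,0]
    - [0,-2.6,3.4,0,0,0]
    - [0,-2.5,3.4,0,0,0]
    - [0,0,0,0,0,0]

```text
time_s: 21.0
tool_pos: [0.5423, 0.2526, 0.244]
orientation: [180.0, 0.0, -6.9]
force: [5.7, 0.0, -1.2]
opening: 0.142
finger_force: 30.0
```

Request:
arm_command:
  moves:
    - [0,-2.3,3.4,0,0,0]
    - [0,-2.3,3.5,0,0,0]
    - [0,-2.1,3.6,0,0,0]
    - [0,-2.1,3.6,0,0,0]
    - [0,-2,3.7,0,0,0]
    - [0,-1.9,3.7,0,0,0]
    - [0,0,0,0,0,0]

```text
time_s: 21.7
tool_pos: [0.5438, 0.2652, 0.2223]
orientation: [180.0, 0.0, -6.9]
force: [5.2, -0.7, -2.4]
opening: 0.143
finger_force: 30.0
```

```bash
python3 bar.py; python3 -c "
from h import *
print(rel([.5456,.2788,.175]))"
```

```text
bar rack y,z 0.15782440281406798 0.08134908450169859 r 0.17755623242477772 tilt 0.30125134768571993 [ 5.17515631 -0.67626329 -2.37405524] [ 20.  26.  92.  -0.  62. 117.]
(array([  0.2, -13.8,  47.3]), array([0.5438, 0.2652, 0.2223]), array([ 1.7996e+02,  4.0000e-02, -6.9500e+00]))
```

Request:
arm_command:
  moves:
    - [0,-1.8,3.7,0,0,0]
    - [0,-1.7,3.8,0,0,0]
    - [0,-1.6,3.8,0,0,0]
    - [0,-1.5,3.8,0,0,0]
    - [0,-1.4,3.8,0,0,0]
    - [0,-1.2,3.9,0,0,0]
    - [0,-1.1,3.9,0,0,0]
    - [0,-1,3.9,0,0,0]
    - [0,-0.8,3.9,0,0,0]
    - [0,-0.7,4,0,0,0]
    - [0,-0.5,3,0,0,0]
    - [0,-0.4,2,0,0,0]
    - [0,0,1.5,0,0,0]
    - [0,0,0,0,0,0]
    - [0,0,0,0,0,0]

```text
time_s: 23.2
tool_pos: [0.5454, 0.2789, 0.1799]
orientation: [-180.0, -0.1, -6.9]
force: [-0.8, -2.9, 12.7]
opening: 0.138
finger_force: 30.0
```

The force shows the tray is on its stop. I'll release and retreat.

Request:
arm_command:
  moves:
    - [0,0,0,0,0,0]
    - [0,0,0,0,0,0]
    - [0,0,0,0,0,0]
    - [0,0,0,0,0,0]
    - [0,0,0,0,0,0]
    - [0,0,-10,0,0,0]
    - [0,0,-20,0,0,0]
    - [0,0,-30,0,0,0]
    - [0,0,-30,0,0,0]
    - [0,0,-30,0,0,0]
    - [0,0,-20,0,0,0]
    - [0,0,0,0,0,0]
    - [0,0,0,0,0,0]
  claw: 32

```text
time_s: 24.5
tool_pos: [0.5452, 0.2787, 0.3184]
orientation: [-180.0, -0.0, -6.9]
force: [0.2, 0.2, -0.6]
opening: 0.335
finger_force: 0.0
```

```bash
python3 look.py end .115; python3 - <<'E'
from h import *
for n in("scene","top"):
    p,d=robot.read_camera(n);h=hsv(p);H,S,V=h[...,0],h[...,1],h[...,2];red=((H<6)|(H>174))&(S>170)&(V>60)
    b=big(red&~big(red));c=robot.camera_info(n);v,u=np.nonzero(b&(d>0));P=((np.c_[u,v,np.ones(len(u))]@np.linalg.inv(c["K"]).T)*d[v,u][:,None]-c["t"])@np.array(c["R"]);print(len(P),np.median(P,0))
E
```

```text
scene rim [0.5118 0.0007] 0.0747 0.85 hull [array([0.516 , 0.0049]), np.float64(0.0815), np.float64(0.6667)] tilt deg x,y [ 0.  -0.1] z 0.114
top rim [0.5097 0.0017] 0.0745 0.89 hull [array([0.5101, 0.0017]), np.float64(0.0765), np.float64(1.0)] tilt deg x,y [0.2 0.8] z 0.1149
24.6 [0.54506299 0.27863429 0.3172983 ] [-0.07743512  0.39738138  0.54947675]
260 [0.5479709  0.27519966 0.19639501]
341 [ 0.48881118 -0.0379868   0.1142251 ]
```

View pics/end_scene.png

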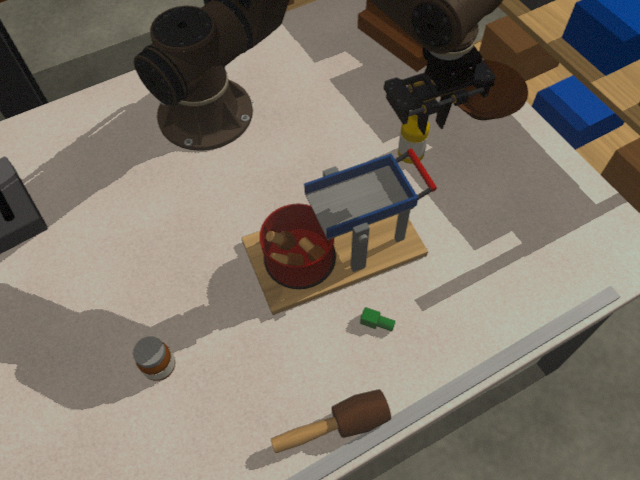

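The pot stands upright on the mark at (298,245) with the three blanks inside. The tray is level, with its bar at (422,170) and the same 0.196 m height as before. The jar and bottle haven't moved, and the gripper is clear.

```bash
python3 -c "
from rig import robot
print(robot.hand_in())"
```

```text
the job is handed in; nothing more can be done
None
```

I handed the job in at about 25 s: the pot stands upright within about 2 mm of the mark with all three blanks inside, the tray is back down level, and the jar and bottle were not touched.

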